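Lay out the measuring mat

ROBOT

A 6-joint arm with a two-finger parallel gripper is mounted at the origin on the work surface. World frame = base frame: x ahead of the robot, y to its left, z up, the work surface at z = 0. Lengths are in mm, angles in degrees, forces in N, time in s.
With the tool pointing down it reaches from about 300 to 850 mm from the base axis. Payload 4.2 kg.
Tool frame: the origin (TCP) lies between the finger pads; the fingertips stand 14 mm ahead of it and the grasp point (between the pads) lies 5 mm behind it; z points along the fingers, y is the line along which they close (so a half turn about z gives the same grasp; the last joint's range is limited). The gripper opens to 91 mm and grips with 3 to 60 N. Pads are 32 mm wide; open, the fingers measure 118 mm over their backs; the gripper's body (76 mm by 178 mm) begins 60 mm behind the grasp point.
Start: joints at [69.271, 18.312, 89.639, -0, 72.044, -1.146], TCP at [192.733, 541.752, 227.976] pointing down, gripper open.
Joint ranges: [-177.97, 177.97], [-48.28, 115.42], [12.27, 149.76], [-77.06, 257.06], [2.81, 150.46], [-146.56, 146.56]. Speed limits (degrees/s): [147.25, 147.25, 180, 180, 180, 180].

INTERFACE

Orientations are given as [roll, pitch, yaw] about the fixed x, y, z axes, in that order (R = Rz(yaw) Ry(pitch) Rx(roll)).
In Python, from workcell import * gives the robot as it stands. The module is installed in compiled form; this text tells all that it offers.
- The arm moves only by the tool send_rows, never from a script. Its argument "deltas" is a list of rows, each a list of 2 entries, a list of its own where there are three numbers: the shift along the tool's x, y, z normalised to -1 to 1, where 1 is 0.5 m, then the turn, a rotation vector about the tool's x, y, z normalised to -1 to 1, where 1 is 0.5 rad. A call has 1 to 10 rows; each row shifts and turns the commanded pose from where the row before left it, along the tool's axes as they then stand; what a row does not reach is not made up. A row lasts 1/10 s, in which the tool goes at most 50 mm and 8.59 degrees, less where a joint would pass 70% of its speed; a pose out of reach is approached as far as the arm can. A call with a number of a shift or a turn outside -1 to 1 is refused whole. A call with a gripper value outside its range is refused whole. "grip" is the closure, from 0 (fully open) to 1 (shut), set as the call begins (left out, the last holds). The fingers move at their own pace and stop on an object; "grip_force" is the grip in N (left out, the last holds). Time passes only in rows, so rows that do not move let the fingers close. It gives the time, the measured TCP pose, the force, the opening and the grip force at its end, in the units of the state.
- state(): the state, without advancing time (a new reading comes with each control period).
- grab_frame(name): name is "scene" or "top" or "wrist"; returns the picture (420x560x3 uint8, red, green, blue); there is no depth.
- calibration(name): a dict with "mtx" (3x3 intrinsics, pixels), "R" (3x3) and "t" (3): a world point X has camera coordinates R X + t. Camera axes: x right, y down, z forward; pixel columns grow to the right and rows downward; lengths in mm; the calibration is good to about 2 mm. A picture is of the moment at which its call begins: read the wrist's pose just before it. calibration takes no time and is no camera call; for the wrist camera it gives the pose at the moment of the call.
- job_done(): hands the job in; it is judged then, once.
Trained networks look in the newest picture that a camera, given by its name, has taken for a name from the list of things; names that differ only in an ending like _2 or _b are one class to them, and where a whole thing is asked for, a point or a joint stands for the part that bears it (a point fixed in the world has none). Each returns a list of dicts, best first, with "p" (0 to 1); they miss things now and then, are a little off and sometimes report something else, mostly with a low value. They report only what shows in the picture. A call takes as long as a camera call. They do not tell look-alikes from the thing itself.
- trace(camera, label): "pixels" (420x560 bool, what is visible of it) and "bbox" ([left, top, width, height] in pixels, round what is visible of it).
The state is a dict: "time_s": time; "qpos": joint angles; "qvel": joint speeds; "effort": joint torques, N m; "ee_pos": TCP position; "ee_rot": TCP orientation; "force": force on the tool from outside, world axes, zero at the start; "torque": the same for the moment, N m; "gripper_width": finger opening in mm; "gripper_force": force on a finger pad.
Only numpy, scipy, OpenCV 4.12 (cv2) and the standard library are available. Lean on these libraries where they do the work, as an engineer would, in place of code of your own. Each camera call takes 0.05 s, during which the arm holds its last target. There are 200 camera calls.

TASK

Set up the slate-blue mat for the next measurement: put the black sample cup in the middle of the round steel sample stage, stand the steel weight inside the cup, and stand the brass weight in the middle of the balance's pan. Then stand the amber jar (yellow cap) on the mat halfway between the stage and the balance, and the green-capped jar straight behind it, on the side away from the robot, with about 3 cm of clear mat between the two jars. Leave the blue-capped jar and the tin where they are, and finish with everything upright and let go.

Things in the scene. Friction and masses are not known exactly. Their poses are not given: they have to be found in the camera images.
- mat: slate-blue mat fixed on the white bench, 190 x 480 mm, 3 mm thick. x runs along its short side, away from the robot, y to the robot's left; turned at most 0.12 rad. Origin: underside (bench level, z = 0), midway along the long side, 80 mm from the near edge: the point halfway between stage and balance, which stand on it at y = +160 and -160 mm, either way round. Bare otherwise at the start.
- stage: sample stage, fixed on the mat: a white round foot with a dark hub and on top a flat steel disc 120 mm in diameter, whose top face is 30 mm above the mat. Origin: centre of the underside, z up.
- balance: balance, fixed on the mat: white housing 120 x 125 mm, 34 mm high, with a dark display along its robot side and in its middle a flat round aluminium pan 90 mm in diameter, whose top face is 46 mm above the mat and does not give. Origin: centre of the underside, under the pan's centre, z up.
- cup: black shallow round sample cup, loose, 58 mm outer diameter, 18 mm high, wall 3 mm, floor 4 mm thick, inside 52 mm wide; open at the top. Its upright wall is gripped from outside. Origin: centre of the underside, z up.
- steel_weight: grey steel weight, loose: upright cylinder 32 mm in diameter and 45 mm high with a knob on top 22 mm in diameter (60 mm high in all), about 0.25 kg. Origin: centre of the underside, z up.
- brass_weight: yellow brass weight of the same shape and size as the steel one, loose: cylinder 32 mm in diameter and 45 mm high with a knob on top (60 mm high in all), about 0.25 kg. Origin: centre of the underside, z up.
- amber_jar: amber (brown) round jar, loose, 44 mm in diameter and 50 mm high, with a shoulder and a yellow cap 40 mm in diameter and 15 mm high (65 mm in all). Origin: centre of the underside, z up.
- green_jar: loose white round jar, 44 mm in diameter and 50 mm high, with a shoulder and a green cap 40 mm in diameter and 15 mm high (65 mm in all). Origin: centre of the underside, z up.
- blue_jar: bystander: loose white round jar, 44 mm in diameter and 50 mm high, with a shoulder and a blue cap 40 mm in diameter and 15 mm high (65 mm in all). Origin: centre of the underside, z up. To be left where it is.
- tin: bystander: loose round aluminium tin with a slightly wider lid, 54 mm in diameter, 22 mm high. To be left where it is. Origin: centre of the underside, z up. All loose things start on the bare bench, before the mat or beside its ends, 100 mm or more apart (centres); a flat grey timer (55 x 55 x 18 mm, fixed, not needed) lies among them. Other equipment stands clear of the work.
Mind the look-alikes: they are no part of the job. What is shaped like the amber_jar but pink or turquoise is not meant. Leave any turquoise look-alike of the cup alone.

How it is judged (in metres and radians):
At the end, for the whole second after the job is handed in: Cup on the stage within 13 mm of centre, steel weight on the cup's floor, brass weight within 15 mm of the pan's centre, amber jar within 15 mm of the midpoint, green jar behind it, 60-90 mm centre to centre and within 26 mm of the mat's middle line; all upright (0.1 rad), at rest (horizontal distance between cup and stage below 0.013 m and z of cup in the frame of stage between 0.026 and 0.036 m and horizontal distance between steel_weight and cup below 0.013 m and z of steel_weight in the frame of cup between 0.001 and 0.009 m and horizontal distance between brass_weight and balance below 0.015 m and z of brass_weight in the frame of balance between 0.041 and 0.052 m and horizontal distance between amber_jar and mat below 0.015 m and z of each of amber_jar, green_jar in the frame of mat below 0.008 m and horizontal distance between green_jar and amber_jar between 0.06 and 0.09 m and x of green_jar in the frame of mat above 0.04 m and y of green_jar in the frame of mat between -0.026 and 0.026 m and linear speed of each of cup, steel_weight, brass_weight, amber_jar, green_jar below 0.02 m/s and angle between each of cup, steel_weight, brass_weight, amber_jar, green_jar's own z axis and vertical below 0.1 rad); the robot touches nothing.
It fails at once if the blue-capped jar or the tin is moved by more than 20 mm (distance of any of blue_jar, tin from where it was at the start of the episode above 0.02 m).
It also fails if it takes over 115 s, if anything falls off the work surface, if the arm or the gripper's body presses on something with over 40 N, if the wrist force passes 120 N, or if a joint passes its speed limit or range.

## Working session

There is one attempt and no reset: what is moved stays moved. The work goes in short steps, Python scripts to look and compute and a tool call to move; the robot and the scene stay as the last step left them, time stands still between calls to the robot, and variables do not carry over. Pictures are saved under pics/ and viewed, at most 14 in all, crops included, and the job is handed in when it is done.

Besides the shell and the picture viewer there is one more tool, called after ">>>" as a command line: name --argument value ..., lists and objects as JSON in quotes. send_rows: Moves the arm, as the interface text tells. Scaled input: -1 to 1 covers 0.5 m each way for a shift and 0.5 rad each way for a turn. Its arguments: {"type":"object","properties":{"deltas":{"type":"array","items":{"type":"array"}},"grip":{"type":"number"},"grip_force":{"type":"number"}},"required":["deltas"]}

```bash
mkdir -p pics; python3 - <<'E'
from workcell import *
import cv2,numpy as np
for n in ["top","scene"]:
    f=grab_frame(n); cv2.imwrite(f"pics/{n}0.png",f[:,:,::-1]); c=calibration(n); print(n,c)
print(state())
E
```

```text
top {'mtx': array([[418.06752112,   0.        , 278.61262388],
       [  0.        , 418.06752112, 205.04870172],
       [  0.        ,   0.        ,   1.        ]]), 'R': array([[ 0.00827922, -0.99995466, -0.00470371],
       [-0.98158436, -0.00722918, -0.19089233],
       [ 0.19084967,  0.00619753, -0.98159971]]), 't': array([-57.240771  , 489.89963149, 906.2997218 ])}
scene {'mtx': array([[390.65212354,   0.        , 279.342816  ],
       [  0.        , 390.65212354, 210.16460399],
       [  0.        ,   0.        ,   1.        ]]), 'R': array([[-0.81311698,  0.58206082, -0.00678133],
       [ 0.37149612,  0.5099268 , -0.77586422],
       [-0.44814218, -0.63338761, -0.63086347]]), 't': array([ 446.91278367, -124.46636795, 1083.000404  ])}
{'time_s': 0.1, 'qpos': array([ 6.92706961e+01,  1.83461640e+01,  8.96991121e+01, -1.41069440e-03,
        7.20412401e+01, -1.14603959e+00]), 'qvel': array([-0.06814993, -0.05740794, -0.10472915, -0.00982381,  0.04051122,
        0.01351973]), 'effort': array([-3.48387284e-04, -4.13334525e+01, -2.32507879e+01,  7.29398592e-02,
        4.21783724e-02, -5.46757860e-05]), 'ee_pos': array([192.58707698, 541.34851942, 227.22456097]), 'ee_rot': array([-1.79913474e+02, -3.89360886e-04,  1.60417171e+02]), 'force': array([-0.39152676,  0.10267019, -0.81882102]), 'torque': array([0.04429057, 0.04027824, 0.03894416]), 'gripper_force': 0.0, 'gripper_width': 91.19228994032983}
```

View pics/top0.png

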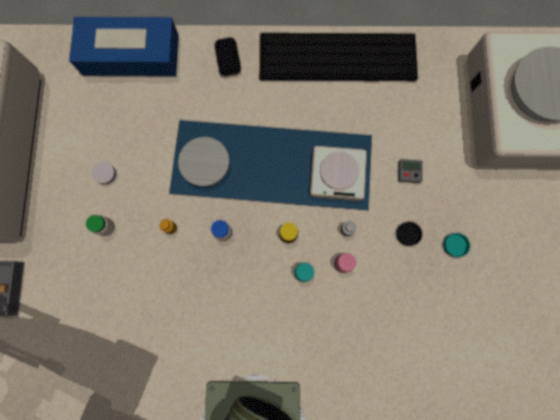

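View pics/scene0.png

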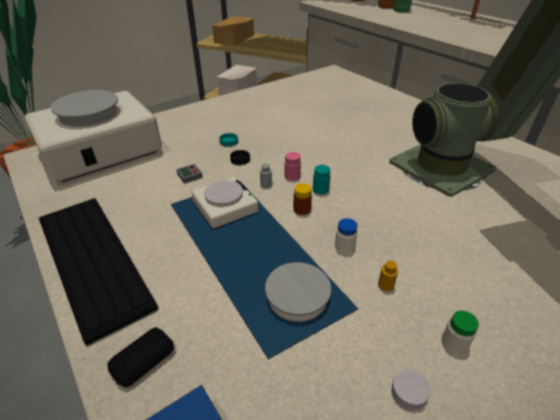

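Top view, candidates:
- **Jars:** yellow cap (289,232) is the amber jar, confirmed brown in the scene view at (303,200). Pink (346,262) and turquoise (305,272) are look-alikes.
- **Cups:** black (409,233) is the one meant. Turquoise (456,245) is a look-alike.
- **Other targets:** steel weight (348,229), brass weight (167,226), green jar (96,223).
- **Leave in place:** blue jar (220,229) and tin (103,173).
- **Fixed:** stage (204,162) and balance (339,172).

Next I'll locate them and enlarge one crop.

```bash
cat > h.py <<'E'
from workcell import *
import cv2,numpy as np
from scipy.optimize import least_squares
def proj(c,P):
    q=(c["R"]@np.atleast_2d(P).T).T+c["t"]; q=q@c["mtx"].T; return q[:,:2]/q[:,2:]
def ray(c,uv,z):
    d=c["R"].T@np.linalg.solve(c["mtx"],[*uv,1]); o=-c["R"].T@c["t"]; return (o+d*(z-o[2])/d[2])[:2]
A=np.linspace(0,2*np.pi,48,endpoint=False)
def cyl(x,y,prof): return np.vstack([np.c_[x+r*np.cos(A),y+r*np.sin(A),0*A+z] for r,z in prof])
J=[(22,0),(22,50),(20,50),(20,65)]; W=[(16,0),(16,45),(11,48),(11,60)]
PROF=dict(amber_jar=J,green_jar=J,blue_jar=J,steel_weight=W,brass_weight=W,cup=[(29,0),(29,18)],tin=[(27,0),(27,22)],stage=[(60,28),(60,33)])
def hullc(c,x,y,prof,z0=0):
    # silhouette bbox of solid
    p=proj(c,cyl(x,y,[(r,z+z0) for r,z in prof])); return np.r_[p.min(0),p.max(0)]
def fit(obs,prof,x0,z0=0):
    # obs: list of (calib,bbox l,t,w,h)
    f=lambda v: np.concatenate([hullc(c,*v,prof,z0)-[b[0]-.0,b[1],b[0]+b[2],b[1]+b[3]] for c,b in obs])
    s=least_squares(f,x0,loss="soft_l1"); return s.x,np.abs(s.fun).max()
E
python3 - <<'E'
from h import *
rough=dict(amber_jar=(289,232),green_jar=(96,223),blue_jar=(220,229),steel_weight=(348,229),brass_weight=(167,226),cup=(409,233),tin=(103,173),stage=(204,162))
C={n:calibration(n) for n in("top","scene")}
im={n:grab_frame(n) for n in C}
for k,uv in rough.items():
    h=PROF[k][-1][1]; x0=ray(C["top"],uv,h); obs={}
    for n in C:
        e=hullc(C[n],*x0,PROF[k]); ec=(e[:2]+e[2:])/2
        for d in trace(n,k):
            b=d["bbox"]; bc=np.array([b[0]+b[2]/2,b[1]+b[3]/2])
            if np.hypot(*(bc-ec))<14: obs[n]=b; break
    o=[(C[n],obs[n]) for n in obs]
    if o: print(k,x0.round(),"both",*[np.round(v,1) for v in fit(o,PROF[k],x0)],{n:fit([(C[n],obs[n])],PROF[k],x0)[0].round(1) for n in obs})
    else: print(k,x0.round(),"none")
for k in("mat","balance"):
    for d in trace("top",k)[:1]:
        m=d["pixels"].astype(np.uint8); print(k,d["p"],d["bbox"])
        cn=max(cv2.findContours(m,0,1)[0],key=cv2.contourArea)
        q=cv2.boxPoints(cv2.minAreaRect(cn)); 
        ap=cv2.approxPolyDP(cv2.convexHull(cn),6,True)[:,0]
        print(ap.tolist(),[ray(C["top"],p,3 if k=="mat" else 37).round(1).tolist() for p in ap])
# balance pan: bright ellipse, view crop
f=im["top"][135:295,270:480]; cv2.imwrite("pics/crop.png",cv2.resize(f,None,fx=3.6,fy=3.6,interpolation=2)[:,:,::-1])
E
```

```text
amber_jar [426. -77.] both [427.4 -76.7] 4.0 {'top': array([421.8, -77.2]), 'scene': array([434.1, -71.8])}
green_jar [443. 352.] both [445.3 359.1] 1.8 {'top': array([442.7, 361.5]), 'scene': array([446.8, 358.5])}
blue_jar [432.  76.] both [431.7  79.3] 3.0 {'top': array([428.3,  78.6]), 'scene': array([439.8,  83.2])}
steel_weight [ 435. -208.] both [ 438.5 -212.4] 4.0 {'top': array([ 438.1, -215.2]), 'scene': array([ 445.5, -205.8])}
brass_weight [438. 195.] both [443.  205.8] 2.3 {'top': array([441.5, 203.2]), 'scene': array([443.5, 207. ])}
cup [ 432. -356.] both [ 432.7 -355.1] 3.3 {'top': array([ 434.7, -359.4]), 'scene': array([ 434.9, -342.1])}
tin [570. 366.] both [571.7 372. ] 5.4 {'top': array([569.4, 366.4]), 'scene': array([575.6, 369.9])}
stage [595. 124.] both [600.4 130.1] 3.4 {'top': array([597.4, 123.9]), 'scene': array([602.3, 135. ])}
mat 0.55 [168.4, 119.6, 205.7, 89.6]
[[178, 123], [369, 134], [368, 207], [172, 194]] [[704.8, 198.7], [679.1, -274.6], [495.7, -266.2], [524.1, 203.3]]
balance 0.6 [312.4, 145.3, 52.0, 56.1]
[[314, 147], [365, 151], [361, 200], [310, 196]] [[632.9, -136.0], [623.8, -256.3], [505.6, -243.4], [514.2, -125.8]]
```

View pics/crop.png

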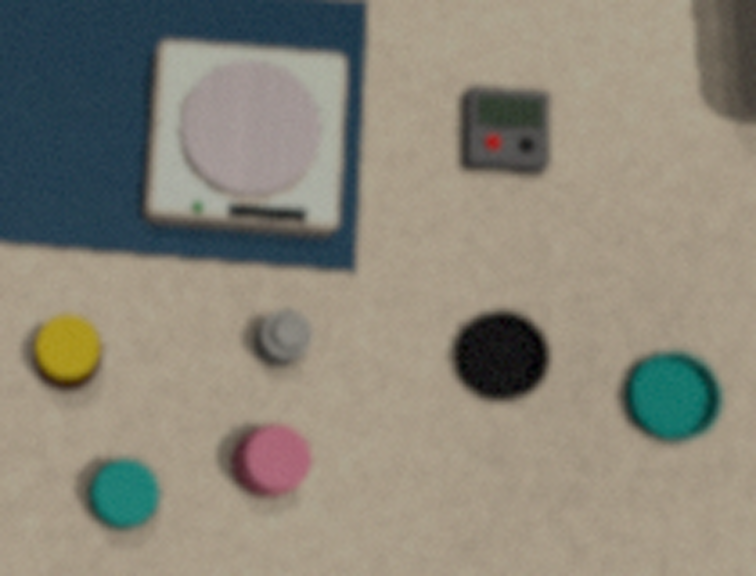

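The crop confirms black cup (409,233), yellow-capped jar (289,232) and steel weight (348,229). Pink and both turquoise things are look-alikes. The network's boxes are noisy, so I'll refine by colour.

```bash
cat >> h.py <<'E'
def blob(im,uv,tol=40,win=30):
    u,v=map(int,uv); ref=np.median(im[v-2:v+3,u-2:u+3].reshape(-1,3),0)
    m=(np.abs(im.astype(int)-ref).max(2)<tol).astype(np.uint8); k=np.zeros_like(m); k[max(v-win,0):v+win,max(u-win,0):u+win]=1
    n,l,s,c=cv2.connectedComponentsWithStats(m*k,connectivity=4); i=l[v,u]; return s[i,4],c[i]
E
python3 - <<'E'
from h import *
c=calibration("top"); im=grab_frame("top")
for k,uv,z,tol in [("amber",(289,232),65,40),("green",(96,223),65,40),("blue",(220,229),65,40),("steel",(348,228),60,25),("brass",(167,225),60,35),("cup",(409,233),18,25),("stage",(204,162),33,30),("pan",(340,170),49,25)]:
    a,q=blob(im,uv,tol,35); print(k,a,q.round(1),ray(c,q,z).round(1))
m=((im[:,:,2].astype(int)-im[:,:,0]>25)&(im[:,:,0]<60)).astype(np.uint8); m[:115]=0;m[215:]=0;m[:,:160]=0;m[:,385:]=0
m=cv2.morphologyEx(m,cv2.MORPH_OPEN,np.ones((3,3)))
pts=np.array([ray(c,p[::-1],3) for p in np.argwhere(m)],np.float32)
r=cv2.minAreaRect(pts); print(r)
E
```

```text
amber 236 [288.5 230.9] [428.7 -75.8]
green 228 [ 95.1 223.3] [442.6 354. ]
blue 222 [219.7 228.8] [432.3  76.5]
steel 224 [348.1 228.9] [ 434.9 -208.5]
brass 127 [166.2 225.4] [439.6 196.9]
cup 428 [408.6 233.4] [ 431.2 -355. ]
stage 1873 [203.2 160.9] [598.1 125.9]
pan 2053 [338.9 170.5] [ 572.2 -192. ]
((600.96435546875, -34.84245300292969), (474.12994384765625, 183.7484588623047), 85.57752990722656)
```

>>> send_rows --deltas '[[[0, 0, 0], [0, 0, -0.228]], [[0, 0, 0], [0, 0, -0.228]], [[0, 0, 0], [0, 0, -0.228]], [[0, 0, 0], [0, 0, 0]], [[0, 0, 0], [0, 0, 0]]]' --grip 0

```text
time_s: 1.65
ee_pos: [192.7, 541.8, 228.0]
ee_rot: [180.0, -0.0, 179.9]
force: [-0.1, 0.5, -0.1]
gripper_width: 91.1
gripper_force: 0.0
```

>>> send_rows --deltas '[[[-0.06, -0.07, 0], [0, 0, 0]], [[-0.06, -0.07, 0], [0, 0, 0]], [[-0.06, -0.07, 0], [0, 0, 0]], [[-0.06, -0.07, 0], [0, 0, 0]], [[-0.06, -0.07, 0], [0, 0, 0]], [[-0.06, -0.07, 0], [0, 0, 0]], [[-0.06, -0.07, 0], [0, 0, 0]], [[-0.06, -0.07, 0], [0, 0, 0]], [[-0.06, -0.07, 0], [0, 0, 0]], [[-0.06, -0.07, 0], [0, 0, 0]]]'

```text
time_s: 2.65
ee_pos: [493.8, 190.2, 228.2]
ee_rot: [180.0, 0.0, 179.9]
force: [-0.1, 0.5, 0.1]
gripper_width: 91.4
gripper_force: 0.0
```

>>> send_rows --deltas '[[[-0.06, -0.07, 0], [0, 0, 0]], [[-0.06, -0.06, 0], [0, 0, 0]], [[0, 0, 0], [0, 0, 0]], [[0, 0, 0], [0, 0, 0]], [[0, 0, 0], [0, 0, 0]]]'

```text
time_s: 3.15
ee_pos: [552.1, 127.4, 227.9]
ee_rot: [180.0, -0.0, 180.0]
force: [-0.3, -0.2, -0.1]
gripper_width: 91.1
gripper_force: 0.0
```

```bash
python3 - <<'E'
from h import *
c=calibration("wrist"); im=grab_frame("wrist"); cv2.imwrite("pics/w1.png",im[:,:,::-1])
print(c,proj(c,[[598,126,33],[572,-192,49]]))
E
```

```text
{'mtx': array([[330.88430404,   0.        , 273.38759465],
       [  0.        , 330.88430404, 211.03052863],
       [  0.        ,   0.        ,   1.        ]]), 'R': array([[ 1.26333715e-04,  9.99999978e-01,  1.66254041e-04],
       [ 9.60773054e-01, -1.67486220e-04,  2.77335735e-01],
       [ 2.77335757e-01,  1.24695549e-04, -9.60773054e-01]]), 't': array([-127.21798144, -561.86053512,  237.74799637])} [[272.37604866 230.43733813]
 [-28.93987436 212.28408816]]
```

View pics/w1.png

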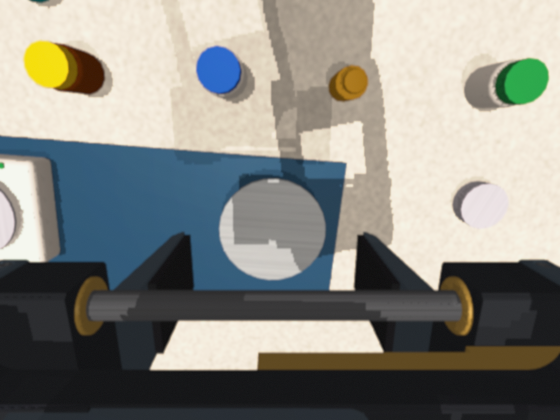

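The wrist view shows the steel disc centred at (272,228); the top-camera fix predicts (272,230), so they agree within 2 mm. The amber cap is at (48,64), blue (218,70), brass (350,82), green (522,80).

```bash
python3 - <<'E'
from h import *
c=calibration("wrist"); im=grab_frame("wrist")
for k,uv,z,tol in [("amber",(48,64),65,60),("blue",(218,70),65,60),("green",(525,80),65,60),("brass",(352,81),60,40)]:
    a,q=blob(im,uv,tol,50); print(k,a,q.round(1),ray(c,q,z).round(1))
print(ray(c,(272.5,228.5),33))
E
```

```text
amber 1552 [45.9 63.7] [429.7 -75.2]
blue 1561 [217.8  69.5] [434.4  77.6]
green 1515 [525.2  81. ] [443.7 354.5]
brass 807 [351.1  82.2] [444.4 198.6]
[595.70719497 126.43978446]
```

>>> send_rows --deltas '[[[0.01, -0.08, 0], [0, 0, 0]], [[0.01, -0.08, 0], [0, 0, 0]], [[0.01, -0.08, 0], [0, 0, 0]], [[0.01, -0.08, 0], [0, 0, 0]], [[0.01, -0.08, 0], [0, 0, 0]], [[0.01, -0.08, 0], [0, 0, 0]], [[0.01, -0.08, 0], [0, 0, 0]], [[0.01, -0.08, 0], [0, 0, 0]], [[0.01, -0.08, 0], [0, 0, 0]], [[0.01, -0.08, 0], [0, 0, 0]]]'

```text
time_s: 4.25
ee_pos: [502.7, -273.5, 228.3]
ee_rot: [-180.0, 0.0, -179.9]
force: [0.8, 0.4, 0.2]
gripper_width: 91.0
gripper_force: 0.0
```

>>> send_rows --deltas '[[[0, -0.08, 0], [0, 0, 0]], [[0, -0.08, 0], [0, 0, 0]], [[0, 0, 0], [0, 0, 0]], [[0, 0, 0], [0, 0, 0]], [[0, 0, 0], [0, 0, 0]]]'

```text
time_s: 4.75
ee_pos: [503.1, -351.4, 228.0]
ee_rot: [179.9, -0.0, -179.9]
force: [-0.1, 0.8, 0.1]
gripper_width: 91.1
gripper_force: 0.0
```

```bash
python3 - <<'E'
from h import *
c=calibration("wrist"); im=grab_frame("wrist"); cv2.imwrite("pics/w2.png",im[:,:,::-1])
print(state()["ee_pos"],proj(c,[[431,-355,18],[435,-208,60],[572,-192,49]]))
E
```

```text
[ 503.15349321 -351.41601084  228.16234099] [[270.35247747 121.35410463]
 [424.61634948 126.74105297]
 [418.72876785 255.14893867]]
```

View pics/w2.png

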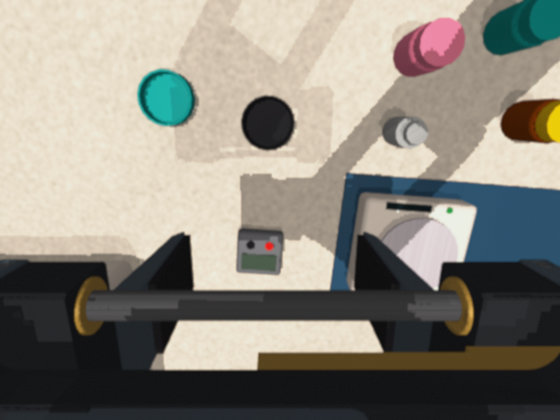

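Black cup is at (268,123), turquoise cup (166,98), pink jar (430,47), steel weight knob near (416,132). Now picking the cup.

```bash
python3 - <<'E'
from h import *
c=calibration("wrist"); im=grab_frame("wrist")
a,q=blob(im,(268,123),40,50); print(a,q,ray(c,q,18)); print(ray(c,(268,123),18))
print(ray(c,(417,132),60), ray(c,(405,131),45))
a,q=blob(im,(417,132),25,50); print(a,q,ray(c,q,60))
E
```

```text
2129 [267.52935651 122.45232504] [ 432.24776371 -358.05422493]
[ 432.81328329 -357.55203694]
[ 439.92794832 -214.6315184 ] [ 439.67717704 -220.38541487]
514 [410.67315175 135.20817121] [ 442.9303199 -220.3237338]
```

>>> send_rows --deltas '[[[0.07, -0.005, 0], [0, 0, 0]], [[0.07, -0.005, 0], [0, 0, 0]], [[0, 0, 0.08], [0, 0, 0]], [[0, 0, 0.08], [0, 0, 0]], [[0, 0, 0.08], [0, 0, 0]], [[0, 0, 0.08], [0, 0, 0]], [[0, 0, 0], [0, 0, 0]], [[0, 0, 0], [0, 0, 0]]]'

```text
time_s: 5.65
ee_pos: [433.4, -357.7, 68.5]
ee_rot: [180.0, -0.0, -179.9]
force: [1.3, -0.7, 0.2]
gripper_width: 91.1
gripper_force: 0.0
```

>>> send_rows --deltas '[[[0.002, 0, 0.05], [0, 0, 0]], [[0, 0, 0.035], [0, 0, 0]], [[0, 0, 0.018], [0, 0, 0]], [[0, 0, 0], [0, 0, 0]], [[0, 0, 0], [0, 0, 0]]]'

```text
time_s: 6.15
ee_pos: [433.0, -358.9, 18.1]
ee_rot: [-179.9, 0.1, -180.0]
force: [0.8, -0.4, -0.0]
gripper_width: 91.5
gripper_force: 0.0
```

>>> send_rows --deltas '[[[0, 0, 0], [0, 0, 0]], [[0, 0, 0], [0, 0, 0]], [[0, 0, 0], [0, 0, 0]], [[0, 0, 0], [0, 0, 0]], [[0, 0, 0], [0, 0, 0]], [[0, 0, 0], [0, 0, 0]], [[0, 0, 0], [0, 0, 0]], [[0, 0, 0], [0, 0, 0]]]' --grip 1 --grip_force 15

```text
time_s: 6.95
ee_pos: [432.0, -358.2, 16.6]
ee_rot: [-180.0, 0.0, -180.0]
force: [0.1, 0.8, 3.1]
gripper_width: 58.4
gripper_force: 15.0
```

>>> send_rows --deltas '[[[0, 0, -0.06], [0, 0, 0]], [[0, 0, -0.08], [0, 0, 0]], [[0, 0, -0.08], [0, 0, 0]], [[-0.027, 0.06, -0.02], [0, 0, 0]], [[-0.027, 0.08, 0], [0, 0, 0]], [[-0.027, 0.08, 0], [0, 0, 0]], [[-0.027, 0.08, 0], [0, 0, 0]], [[-0.027, 0.08, 0], [0, 0, 0]], [[-0.027, 0.08, 0], [0, 0, 0]], [[-0.027, 0.08, 0], [0, 0, 0]]]'

```text
time_s: 7.95
ee_pos: [526.4, -86.5, 136.1]
ee_rot: [180.0, -0.0, -180.0]
force: [0.3, 0.6, -0.9]
gripper_width: 58.3
gripper_force: 15.0
```

>>> send_rows --deltas '[[[-0.027, 0.08, 0], [0, 0, 0]], [[-0.027, 0.08, 0], [0, 0, 0]], [[-0.027, 0.08, 0], [0, 0, 0]], [[-0.027, 0.08, 0], [0, 0, 0]], [[-0.027, 0.08, 0], [0, 0, 0]], [[-0.005, 0.029, 0], [0, 0, 0]], [[0, 0, 0], [0, 0, 0]], [[0, 0, 0], [0, 0, 0]], [[0, 0, 0], [0, 0, 0]]]'

```text
time_s: 8.85
ee_pos: [595.7, 124.7, 136.3]
ee_rot: [-180.0, -0.1, 179.9]
force: [0.3, 0.3, -1.5]
gripper_width: 58.2
gripper_force: 15.0
```

>>> send_rows --deltas '[[[-0.002, 0.003, 0.06], [0, 0, 0]], [[0, 0, 0.06], [0, 0, 0]], [[0, 0, 0.03], [0, 0, 0]], [[0, 0, 0.015], [0, 0, 0]], [[0, 0, 0.006], [0, 0, 0]], [[0, 0, 0], [0, 0, 0]], [[0, 0, 0], [0, 0, 0]], [[0, 0, 0], [0, 0, 0]]]'

```text
time_s: 9.65
ee_pos: [598.0, 127.9, 52.0]
ee_rot: [180.0, 0.1, -180.0]
force: [0.8, 0.1, -1.4]
gripper_width: 57.9
gripper_force: 15.0
```

>>> send_rows --deltas '[[[0, 0, 0.003], [0, 0, 0]], [[0, 0, 0], [0, 0, 0]], [[0, 0, 0], [0, 0, 0]], [[0, 0, 0], [0, 0, 0]]]'

```text
time_s: 10.05
ee_pos: [597.3, 127.9, 49.6]
ee_rot: [180.0, 0.0, -180.0]
force: [-0.7, 0.2, 0.8]
gripper_width: 58.2
gripper_force: 15.0
```

>>> send_rows --deltas '[[[0, 0, 0], [0, 0, 0]], [[0, 0, 0], [0, 0, 0]], [[0, 0, 0], [0, 0, 0]], [[0, 0, 0], [0, 0, 0]], [[0, 0, 0], [0, 0, 0]]]' --grip 0

```text
time_s: 10.55
ee_pos: [597.3, 127.8, 49.5]
ee_rot: [180.0, 0.0, -180.0]
force: [-0.1, 0.0, -0.2]
gripper_width: 90.8
gripper_force: 0.0
```

>>> send_rows --deltas '[[[0, 0, -0.03], [0, 0, 0]], [[0, 0, -0.07], [0, 0, 0]], [[0, 0, -0.08], [0, 0, 0]], [[0, 0, -0.08], [0, 0, 0]], [[0.045, 0, -0.08], [0, 0, 0]], [[0.045, 0, -0.02], [0, 0, 0]], [[0, 0, 0], [0, 0, 0]], [[0, 0, 0], [0, 0, 0]], [[0, 0, 0], [0, 0, 0]]]'

```text
time_s: 11.45
ee_pos: [552.6, 127.7, 228.2]
ee_rot: [-180.0, -0.1, -180.0]
force: [0.5, -0.3, -0.3]
gripper_width: 91.2
gripper_force: 0.0
```

```bash
python3 - <<'E'
from h import *
c=calibration("wrist"); im=grab_frame("wrist")
p=proj(c,[[597,126,51]])[0]; a,q=blob(im,p,40,60); print(p,a,q,"cup",ray(c,q,51))
cv2.imwrite("pics/w3.png",im[150:320,180:400,::-1])
E
```

```text
[272.18129249 234.80228868] 2149 [273.66496045 232.53327129] cup [594.42156855 127.58891277]
```

View pics/w3.png

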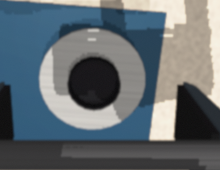

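The crop shows the cup concentric on the disc, at (94,83). Next, look at the steel weight.

>>> send_rows --deltas '[[[0.012, -0.06, 0], [0, 0, 0]], [[0.012, -0.08, 0], [0, 0, 0]], [[0.012, -0.08, 0], [0, 0, 0]], [[0.012, -0.08, 0], [0, 0, 0]], [[0.012, -0.08, 0], [0, 0, 0]], [[0.012, -0.08, 0], [0, 0, 0]], [[0.012, -0.08, 0], [0, 0, 0]], [[0.012, -0.08, 0], [0, 0, 0]], [[0.008, -0.06, 0], [0, 0, 0]]]'

```text
time_s: 12.4
ee_pos: [500.1, -214.8, 228.1]
ee_rot: [180.0, -0.1, 179.9]
force: [1.1, 1.2, 0.1]
gripper_width: 90.9
gripper_force: 0.0
```

>>> send_rows --deltas '[[[0, 0, 0], [0, 0, 0]], [[0, 0, 0], [0, 0, 0]], [[0, 0, 0], [0, 0, 0]]]'

```text
time_s: 12.7
ee_pos: [500.6, -211.4, 228.7]
ee_rot: [179.9, -0.1, -180.0]
force: [-0.3, -0.2, 0.3]
gripper_width: 91.1
gripper_force: 0.0
```

```bash
python3 - <<'E'
from h import *
c=calibration("wrist"); im=grab_frame("wrist"); print(state()["ee_pos"])
for d in trace("wrist","steel_weight")[:2]: print(d["p"],d["bbox"],fit([(c,d["bbox"])],PROF["steel_weight"],[438,-213]))
for d in trace("wrist","balance")[:1]: print(d["p"],d["bbox"])
p=proj(c,[[438,-213,60],[572,-192,49]]); print(p)
u,v=p[0].astype(int); cv2.imwrite("pics/w4.png",cv2.resize(im[v-40:v+180,u-80:u+120,::-1],None,fx=2.5,fy=2.5)); print(u-80,v-40)
E
```

```text
[ 500.62148405 -211.23442441  228.92078722]
0.6 [252.3, 120.2, 36.2, 30.0] (array([ 441.43108738, -214.64625493]), np.float64(2.1581672415701405))
0.84 [235.3, 193.7, 118.5, 100.1]
[[271.99168745 132.58492802]
 [291.14749896 257.0026224 ]]
191 92
```

View pics/w4.png

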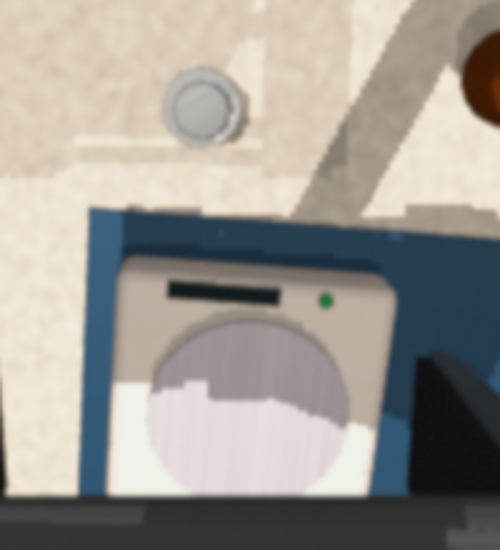

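Knob is at (272,136), so the weight is at about (441,-213.5). The pan centre is about (290,259), giving roughly (573,-192.5).

>>> send_rows --deltas '[[[0.06, -0.002, 0], [0, 0, 0]], [[0.06, -0.002, 0], [0, 0, 0]], [[0, 0, 0.08], [0, 0, 0]], [[0, 0, 0.08], [0, 0, 0]], [[0, 0, 0.08], [0, 0, 0]], [[0, 0, 0.08], [0, 0, 0]], [[0, 0, 0.05], [0, 0, 0]], [[0, 0, 0.014], [0, 0, 0]], [[0, 0, 0], [0, 0, 0]], [[0, 0, 0], [0, 0, 0]]]'

```text
time_s: 13.85
ee_pos: [441.6, -214.4, 38.7]
ee_rot: [-179.9, 0.1, -180.0]
force: [0.8, 0.8, 0.1]
gripper_width: 91.5
gripper_force: 0.0
```

>>> send_rows --deltas '[[[0, 0, 0], [0, 0, 0]], [[0, 0, 0], [0, 0, 0]], [[0, 0, 0], [0, 0, 0]], [[0, 0, 0], [0, 0, 0]], [[0, 0, 0], [0, 0, 0]], [[0, 0, 0], [0, 0, 0]], [[0, 0, 0], [0, 0, 0]], [[0, 0, 0], [0, 0, 0]], [[0, 0, 0], [0, 0, 0]]]' --grip 1 --grip_force 30

```text
time_s: 14.75
ee_pos: [440.4, -214.1, 37.4]
ee_rot: [180.0, -0.0, -180.0]
force: [0.1, 0.8, 0.2]
gripper_width: 30.7
gripper_force: 30.0
```

>>> send_rows --deltas '[[[0, 0, -0.06], [0, 0, 0]], [[0, 0, -0.08], [0, 0, 0]], [[0, 0, -0.06], [0, 0, 0]], [[-0.02, 0.05, -0.02], [0, 0, 0]], [[-0.034, 0.075, 0], [0, 0, 0]], [[-0.034, 0.075, 0], [0, 0, 0]], [[-0.034, 0.075, 0], [0, 0, 0]], [[-0.034, 0.075, 0], [0, 0, 0]], [[-0.034, 0.075, 0], [0, 0, 0]], [[-0.034, 0.075, 0], [0, 0, 0]]]'

```text
time_s: 15.75
ee_pos: [552.4, 37.4, 146.9]
ee_rot: [-180.0, -0.1, -180.0]
force: [0.9, -0.9, -2.2]
gripper_width: 30.6
gripper_force: 30.0
```

>>> send_rows --deltas '[[[-0.034, 0.075, 0], [0, 0, 0]], [[-0.034, 0.075, 0], [0, 0, 0]], [[-0.019, 0.033, 0], [0, 0, 0]], [[0, 0, 0], [0, 0, 0]], [[0, 0, 0], [0, 0, 0]], [[0, 0, 0], [0, 0, 0]], [[0, 0, 0], [0, 0, 0]]]'

```text
time_s: 16.45
ee_pos: [595.3, 126.2, 147.4]
ee_rot: [-180.0, -0.0, 179.9]
force: [-0.0, 0.0, -2.4]
gripper_width: 30.2
gripper_force: 30.0
```

```bash
python3 - <<'E'
from h import *
s=state(); print(s["ee_pos"],s["gripper_width"],s["gripper_force"])
c=calibration("wrist"); im=grab_frame("wrist"); cv2.imwrite("pics/w5.png",im[:,:,::-1])
e=s["ee_pos"]; print(proj(c,[[e[0],e[1],e[2]-37.4],[596.2,127.6,51]]))
E
```

```text
[595.28623333 126.18522383 147.42734478] 30.174499091400428 29.994635581970215
[[273.91813361 245.05680887]
 [275.60810366 218.37086781]]
```

View pics/w5.png

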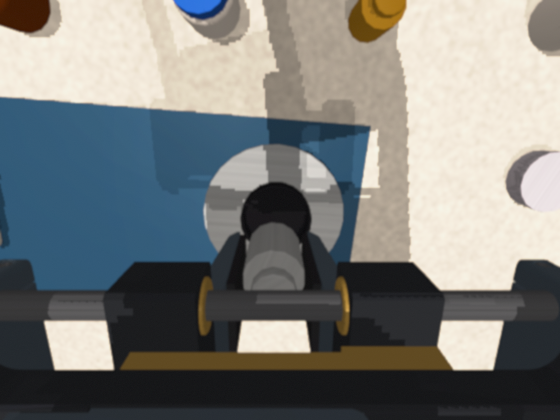

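The steel weight hangs upright at (274,255) above the cup at (276,215). Lowering.

>>> send_rows --deltas '[[[-0.002, 0.003, 0.04], [0, 0, 0]], [[0, 0, 0.04], [0, 0, 0]], [[0, 0, 0.03], [0, 0, 0]], [[0, 0, 0.02], [0, 0, 0]], [[0, 0, 0.01], [0, 0, 0]], [[0, 0, 0.004], [0, 0, 0]], [[0, 0, 0], [0, 0, 0]], [[0, 0, 0], [0, 0, 0]], [[0, 0, 0], [0, 0, 0]]]'

```text
time_s: 17.4
ee_pos: [597.2, 129.0, 76.1]
ee_rot: [180.0, 0.1, -180.0]
force: [0.0, -0.1, -1.8]
gripper_width: 30.1
gripper_force: 30.0
```

>>> send_rows --deltas '[[[0, -0.002, 0.003], [0, 0, 0]], [[0, 0, 0], [0, 0, 0]], [[0, 0, 0], [0, 0, 0]], [[0, 0, 0], [0, 0, 0]]]'

```text
time_s: 17.8
ee_pos: [597.2, 127.9, 74.4]
ee_rot: [180.0, 0.1, -180.0]
force: [0.4, 0.8, 0.7]
gripper_width: 30.5
gripper_force: 30.0
```

>>> send_rows --deltas '[[[0, 0, 0], [0, 0, 0]], [[0, 0, 0], [0, 0, 0]], [[0, 0, 0], [0, 0, 0]], [[0, 0, 0], [0, 0, 0]], [[0, 0, 0], [0, 0, 0]]]' --grip 0

```text
time_s: 18.3
ee_pos: [596.8, 127.8, 73.9]
ee_rot: [180.0, -0.0, -180.0]
force: [0.5, -0.6, -0.2]
gripper_width: 67.3
gripper_force: 0.0
```

>>> send_rows --deltas '[[[0, 0, -0.03], [0, 0, 0]], [[0, 0, -0.07], [0, 0, 0]], [[0, 0, -0.08], [0, 0, 0]], [[0, 0, -0.08], [0, 0, 0]], [[0.06, 0.05, -0.04], [0, 0, 0]], [[0.065, 0.05, 0], [0, 0, 0]], [[0.065, 0.04, 0], [0, 0, 0]], [[0, 0, 0], [0, 0, 0]], [[0, 0, 0], [0, 0, 0]], [[0, 0, 0], [0, 0, 0]]]'

```text
time_s: 19.3
ee_pos: [502.6, 197.5, 223.9]
ee_rot: [-180.0, 0.0, 180.0]
force: [-0.6, -0.0, 0.1]
gripper_width: 91.1
gripper_force: 0.0
```

```bash
python3 - <<'E'
from h import *
c=calibration("wrist"); im=grab_frame("wrist"); print(state()["ee_pos"])
for d in trace("wrist","brass_weight")[:2]: print(d["p"],d["bbox"],fit([(c,d["bbox"])],PROF["brass_weight"],[443,199]))
p=proj(c,[[443,199,60],[596,127.6,51]]); print(p)
u,v=p[0].astype(int); cv2.imwrite("pics/w6.png",cv2.resize(im[v-40:v+180,u-150:u+90,::-1],None,fx=2.5,fy=2.5)); print(u-150,v-40)
E
```

```text
[502.76246457 197.33171542 223.85075042]
0.68 [261.0, 120.4, 33.2, 33.3] (array([445.75762267, 201.29910543]), np.float64(0.45822427076541317))
[[275.36628297 135.67108144]
 [210.24277518 277.53806882]]
125 95
```

View pics/w6.png

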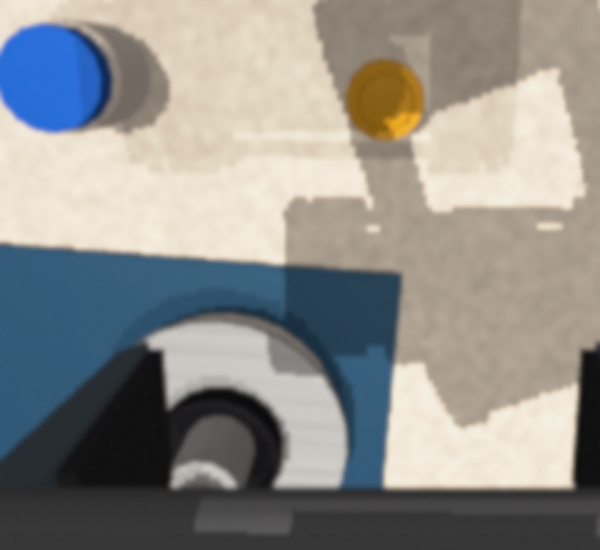

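The steel weight stands inside the cup at crop (215,450). Brass is at (279,135), so about (444.5,201.5).

>>> send_rows --deltas '[[[0.058, 0.004, 0], [0, 0, 0]], [[0.058, 0.004, 0], [0, 0, 0]], [[0, 0, 0.08], [0, 0, 0]], [[0, 0, 0.08], [0, 0, 0]], [[0, 0, 0.08], [0, 0, 0]], [[0, 0, 0.08], [0, 0, 0]], [[0, 0, 0.04], [0, 0, 0]], [[0, 0, 0.014], [0, 0, 0]], [[0, 0, 0], [0, 0, 0]], [[0, 0, 0], [0, 0, 0]]]'

```text
time_s: 20.4
ee_pos: [445.1, 202.1, 37.8]
ee_rot: [179.9, 0.1, 180.0]
force: [-0.2, -1.0, 0.5]
gripper_width: 91.3
gripper_force: 0.0
```

>>> send_rows --deltas '[[[0, 0, 0], [0, 0, 0]], [[0, 0, 0], [0, 0, 0]], [[0, 0, 0], [0, 0, 0]], [[0, 0, 0], [0, 0, 0]], [[0, 0, 0], [0, 0, 0]], [[0, 0, 0], [0, 0, 0]], [[0, 0, 0], [0, 0, 0]], [[0, 0, 0], [0, 0, 0]], [[0, 0, 0], [0, 0, 0]]]' --grip 1 --grip_force 30

```text
time_s: 21.3
ee_pos: [443.9, 202.0, 37.0]
ee_rot: [180.0, 0.0, -180.0]
force: [0.0, 0.7, 0.5]
gripper_width: 30.3
gripper_force: 30.0
```

>>> send_rows --deltas '[[[0, 0, -0.06], [0, 0, 0]], [[0, 0, -0.08], [0, 0, 0]], [[0, 0, -0.06], [0, 0, 0]], [[-0.015, -0.05, -0.02], [0, 0, 0]], [[-0.023, -0.075, 0], [0, 0, 0]], [[-0.023, -0.075, 0], [0, 0, 0]], [[-0.023, -0.075, 0], [0, 0, 0]], [[-0.023, -0.075, 0], [0, 0, 0]], [[-0.023, -0.075, 0], [0, 0, 0]], [[-0.023, -0.075, 0], [0, 0, 0]]]'

```text
time_s: 22.3
ee_pos: [520.0, -49.8, 146.3]
ee_rot: [180.0, -0.1, -180.0]
force: [0.5, 0.8, -3.0]
gripper_width: 30.1
gripper_force: 30.0
```

>>> send_rows --deltas '[[[-0.025, -0.075, 0], [0, 0, 0]], [[-0.025, -0.075, 0], [0, 0, 0]], [[-0.025, -0.075, 0], [0, 0, 0]], [[-0.03, -0.064, 0], [0, 0, 0]], [[0, 0, 0], [0, 0, 0]], [[0, 0, 0], [0, 0, 0]], [[0, 0, 0], [0, 0, 0]], [[0, 0, 0], [0, 0, 0]]]'

```text
time_s: 23.1
ee_pos: [572.3, -191.5, 146.7]
ee_rot: [180.0, -0.1, -179.9]
force: [0.2, 0.1, -2.2]
gripper_width: 30.4
gripper_force: 30.0
```

>>> send_rows --deltas '[[[0, -0.001, 0.04], [0, 0, 0]], [[0, 0, 0.04], [0, 0, 0]], [[0, 0, 0.025], [0, 0, 0]], [[0, 0, 0.01], [0, 0, 0]], [[0, 0, 0.004], [0, 0, 0]], [[0, 0, 0], [0, 0, 0]], [[0, 0, 0], [0, 0, 0]], [[0, 0, 0], [0, 0, 0]], [[0, 0, 0], [0, 0, 0]]]'

```text
time_s: 24.0
ee_pos: [573.1, -193.3, 88.0]
ee_rot: [-180.0, 0.1, -180.0]
force: [0.4, 0.4, -2.2]
gripper_width: 30.4
gripper_force: 30.0
```

>>> send_rows --deltas '[[[0, 0, 0.003], [0, 0, 0]], [[0, 0, 0.001], [0, 0, 0]], [[0, 0, 0], [0, 0, 0]], [[0, 0, 0], [0, 0, 0]]]'

```text
time_s: 24.4
ee_pos: [573.1, -193.3, 85.9]
ee_rot: [-180.0, 0.0, -180.0]
force: [-1.3, 0.7, 2.5]
gripper_width: 30.6
gripper_force: 30.0
```

>>> send_rows --deltas '[[[0, 0, 0], [0, 0, 0]], [[0, 0, 0], [0, 0, 0]], [[0, 0, 0], [0, 0, 0]], [[0, 0, 0], [0, 0, 0]], [[0, 0, 0], [0, 0, 0]]]' --grip 0

```text
time_s: 24.9
ee_pos: [572.9, -193.2, 85.3]
ee_rot: [180.0, -0.0, -180.0]
force: [0.1, 0.4, 0.3]
gripper_width: 67.1
gripper_force: 0.0
```

>>> send_rows --deltas '[[[0, 0, -0.03], [0, 0, 0]], [[0, 0, -0.07], [0, 0, 0]], [[0, 0, -0.08], [0, 0, 0]], [[0, 0, -0.08], [0, 0, 0]], [[0.04, 0.08, -0.02], [0, 0, 0]], [[0.05, 0.08, 0], [0, 0, 0]], [[0.056, 0.074, 0], [0, 0, 0]], [[0, 0, 0], [0, 0, 0]], [[0, 0, 0], [0, 0, 0]], [[0, 0, 0], [0, 0, 0]]]'

```text
time_s: 25.9
ee_pos: [500.7, -76.8, 225.6]
ee_rot: [-180.0, 0.1, 180.0]
force: [1.0, -0.2, -0.4]
gripper_width: 91.4
gripper_force: 0.0
```

```bash
python3 - <<'E'
from h import *
c=calibration("wrist"); im=grab_frame("wrist"); print(state()["ee_pos"])
for d in trace("wrist","amber_jar")[:3]: print(d["p"],d["bbox"],fit([(c,d["bbox"])],PROF["amber_jar"],[430,-76]))
p=proj(c,[[430,-76,65]]); print(p)
a,q=blob(im,p[0],60,50); print(a,q,ray(c,q,65))
cv2.imwrite("pics/w7.png",im[:,:,::-1])
E
```

```text
[500.77578418 -77.03192042 225.4537369 ]
0.9 [207.9, 0.1, 54.2, 58.0] (array([ 348.62699885, -112.62467677]), np.float64(6.275855352125113))
0.76 [105.2, 19.9, 72.0, 60.4] (array([ 364.36139078, -202.77764716]), np.float64(1.4229769833490593))
0.58 [253.0, 102.7, 42.3, 42.2] (array([431.65361946, -76.52904171]), np.float64(3.0061046872743304))
[[274.74439721 123.57683121]]
1454 [274.53507565 122.52407153] [429.05782115 -76.1946498 ]
```

View pics/w7.png

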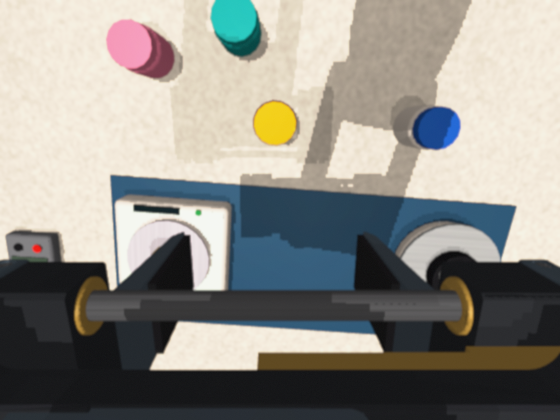

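Yellow cap at (275,123) is the amber jar, about (429.5,-76.3). Pink (140,48) and turquoise (236,25) stay. Picking it.

>>> send_rows --deltas '[[[0.071, 0.001, 0], [0, 0, 0]], [[0.071, 0, 0], [0, 0, 0]], [[0, 0, 0.08], [0, 0, 0]], [[0, 0, 0.08], [0, 0, 0]], [[0, 0, 0.08], [0, 0, 0]], [[0, 0, 0.08], [0, 0, 0]], [[0, 0, 0.05], [0, 0, 0]], [[0, 0, 0.018], [0, 0, 0]], [[0, 0, 0], [0, 0, 0]], [[0, 0, 0], [0, 0, 0]]]'

```text
time_s: 27.0
ee_pos: [430.1, -76.2, 32.2]
ee_rot: [-180.0, 0.1, 180.0]
force: [0.5, -0.4, 0.6]
gripper_width: 91.2
gripper_force: 0.0
```

>>> send_rows --deltas '[[[0, 0, 0], [0, 0, 0]], [[0, 0, 0], [0, 0, 0]], [[0, 0, 0], [0, 0, 0]], [[0, 0, 0], [0, 0, 0]], [[0, 0, 0], [0, 0, 0]], [[0, 0, 0], [0, 0, 0]], [[0, 0, 0], [0, 0, 0]], [[0, 0, 0], [0, 0, 0]], [[0, 0, 0], [0, 0, 0]]]' --grip 1 --grip_force 20

```text
time_s: 27.9
ee_pos: [428.9, -75.7, 31.5]
ee_rot: [180.0, 0.0, -180.0]
force: [0.1, 0.2, 2.1]
gripper_width: 43.6
gripper_force: 20.0
```

>>> send_rows --deltas '[[[0, 0, -0.05], [0, 0, 0]], [[0, 0, -0.07], [0, 0, 0]], [[-0.062, 0.017, 0], [0, 0, 0]], [[-0.062, 0.017, 0], [0, 0, 0]], [[-0.062, 0.017, 0], [0, 0, 0]], [[-0.062, 0.017, 0], [0, 0, 0]], [[-0.064, 0.017, 0], [0, 0, 0]], [[0, 0, 0], [0, 0, 0]], [[0, 0, 0], [0, 0, 0]], [[0, 0, 0], [0, 0, 0]]]'

```text
time_s: 28.9
ee_pos: [583.3, -33.3, 90.8]
ee_rot: [180.0, -0.1, -180.0]
force: [-0.4, -0.2, -1.5]
gripper_width: 43.6
gripper_force: 20.0
```

>>> send_rows --deltas '[[[0, 0, 0.04], [0, 0, 0]], [[0, 0, 0.04], [0, 0, 0]], [[0, 0, 0.02], [0, 0, 0]], [[0, 0, 0.01], [0, 0, 0]], [[0, 0, 0], [0, 0, 0]], [[0, 0, 0], [0, 0, 0]], [[0, 0, 0], [0, 0, 0]]]'

```text
time_s: 29.6
ee_pos: [585.5, -33.2, 37.3]
ee_rot: [-180.0, 0.1, -180.0]
force: [-0.6, 0.2, -1.5]
gripper_width: 43.3
gripper_force: 20.0
```

>>> send_rows --deltas '[[[0, 0, 0.004], [0, 0, 0]], [[0, 0, 0.001], [0, 0, 0]], [[0, 0, 0], [0, 0, 0]], [[0, 0, 0], [0, 0, 0]]]'

```text
time_s: 30.0
ee_pos: [585.2, -33.1, 34.5]
ee_rot: [180.0, 0.1, -180.0]
force: [-1.2, 0.8, 3.2]
gripper_width: 43.2
gripper_force: 20.0
```

>>> send_rows --deltas '[[[0, 0, 0], [0, 0, 0]], [[0, 0, 0], [0, 0, 0]], [[0, 0, 0], [0, 0, 0]], [[0, 0, 0], [0, 0, 0]], [[0, 0, 0], [0, 0, 0]]]' --grip 0

```text
time_s: 30.5
ee_pos: [584.8, -33.1, 33.8]
ee_rot: [180.0, -0.0, -180.0]
force: [0.1, -0.8, 0.2]
gripper_width: 80.8
gripper_force: 0.0
```

>>> send_rows --deltas '[[[0, 0, -0.03], [0, 0, 0]], [[0, 0, -0.07], [0, 0, 0]], [[0, 0, -0.08], [0, 0, 0]], [[0, 0, -0.08], [0, 0, 0]], [[0, 0, -0.08], [0, 0, 0]], [[0, 0, -0.04], [0, 0, 0]], [[0.02, 0.06, 0], [0, 0, 0]], [[0.02, 0.08, 0], [0, 0, 0]], [[0.02, 0.08, 0], [0, 0, 0]], [[0.02, 0.08, 0], [0, 0, 0]]]'

```text
time_s: 31.5
ee_pos: [544.2, 118.0, 224.0]
ee_rot: [180.0, 0.0, 180.0]
force: [0.1, -0.2, -1.0]
gripper_width: 91.2
gripper_force: 0.0
```

>>> send_rows --deltas '[[[0.02, 0.08, 0], [0, 0, 0]], [[0.02, 0.08, 0], [0, 0, 0]], [[0.02, 0.08, 0], [0, 0, 0]], [[0.02, 0.08, 0], [0, 0, 0]], [[0, 0.08, 0], [0, 0, 0]], [[0, 0.074, 0], [0, 0, 0]], [[0, 0, 0], [0, 0, 0]], [[0, 0, 0], [0, 0, 0]], [[0, 0, 0], [0, 0, 0]]]'

```text
time_s: 32.4
ee_pos: [504.7, 352.8, 223.8]
ee_rot: [-180.0, -0.0, 180.0]
force: [0.4, 0.4, -0.8]
gripper_width: 91.4
gripper_force: 0.0
```

```bash
python3 - <<'E'
from h import *
c=calibration("wrist"); im=grab_frame("wrist"); print(state()["ee_pos"])
for d in trace("wrist","green_jar")[:3]: print(d["p"],d["bbox"],fit([(c,d["bbox"])],PROF["green_jar"],[443,354]))
p=proj(c,[[443,354,65]]); print(p)
a,q=blob(im,p[0],60,50); print(a,q,ray(c,q,65))
c=calibration("top"); im=grab_frame("top"); cv2.imwrite("pics/top1.png",im[:,:,::-1])
p=proj(c,[[585,-33,68]])[0]; a,q=blob(im,p,40,30); print("amber top",a,ray(c,q,68))
E
```

```text
[504.83386869 352.57334555 223.97153658]
0.79 [253.5, 110.5, 44.0, 47.4] (array([444.42042794, 354.37152919]), np.float64(0.5933027072697428))
[[275.18237594 133.96077279]]
1183 [275.26120034 132.30008453] [441.49742806 354.07156423]
amber top 215 [585.22941792 -33.06104754]
```

View pics/top1.png

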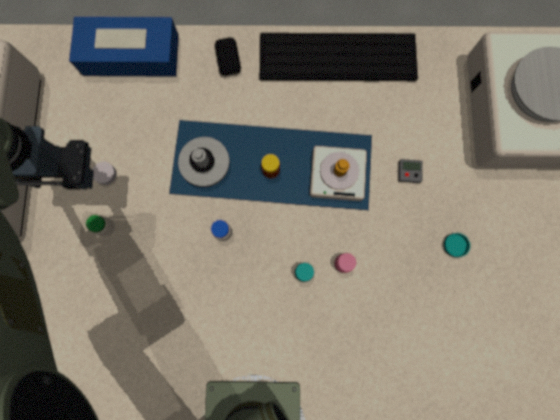

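Everything placed so far is right: steel in the cup (203,158), amber at (270,164) and 0.3 mm from target, brass on the pan (342,167). Now the green jar.

>>> send_rows --deltas '[[[0.062, 0.003, 0], [0, 0, 0]], [[0.062, 0, 0], [0, 0, 0]], [[0, 0, 0.08], [0, 0, 0]], [[0, 0, 0.08], [0, 0, 0]], [[0, 0, 0.08], [0, 0, 0]], [[0, 0, 0.08], [0, 0, 0]], [[0, 0, 0.05], [0, 0, 0]], [[0, 0, 0.014], [0, 0, 0]], [[0, 0, 0], [0, 0, 0]], [[0, 0, 0], [0, 0, 0]]]'

```text
time_s: 33.55
ee_pos: [443.9, 355.8, 33.5]
ee_rot: [179.9, 0.1, 180.0]
force: [0.2, -0.4, 0.1]
gripper_width: 91.3
gripper_force: 0.0
```

>>> send_rows --deltas '[[[0, 0, 0], [0, 0, 0]], [[0, 0, 0], [0, 0, 0]], [[0, 0, 0], [0, 0, 0]], [[0, 0, 0], [0, 0, 0]], [[0, 0, 0], [0, 0, 0]], [[0, 0, 0], [0, 0, 0]], [[0, 0, 0], [0, 0, 0]], [[0, 0, 0], [0, 0, 0]], [[0, 0, 0], [0, 0, 0]]]' --grip 1 --grip_force 20

```text
time_s: 34.45
ee_pos: [442.8, 355.4, 32.0]
ee_rot: [180.0, 0.0, -180.0]
force: [-0.8, -0.4, 0.8]
gripper_width: 43.5
gripper_force: 20.0
```

>>> send_rows --deltas '[[[0, 0, -0.06], [0, 0, 0]], [[0, 0, -0.08], [0, 0, 0]], [[0, 0, -0.08], [0, 0, 0]], [[0, 0, -0.04], [0, 0, 0]], [[-0.034, -0.059, 0], [0, 0, 0]], [[-0.04, -0.073, 0], [0, 0, 0]], [[-0.04, -0.073, 0], [0, 0, 0]], [[-0.04, -0.073, 0], [0, 0, 0]], [[-0.04, -0.073, 0], [0, 0, 0]], [[-0.04, -0.073, 0], [0, 0, 0]]]'

```text
time_s: 35.45
ee_pos: [560.1, 141.6, 161.6]
ee_rot: [-180.0, -0.0, -180.0]
force: [1.3, 1.0, -1.8]
gripper_width: 43.3
gripper_force: 20.0
```

>>> send_rows --deltas '[[[-0.04, -0.073, 0], [0, 0, 0]], [[-0.04, -0.073, 0], [0, 0, 0]], [[-0.04, -0.073, 0], [0, 0, 0]], [[-0.04, -0.073, 0], [0, 0, 0]], [[-0.04, -0.073, 0], [0, 0, 0]], [[0, 0, 0], [0, 0, 0]], [[0, 0, 0], [0, 0, 0]], [[0, 0, 0], [0, 0, 0]], [[0, 0, 0], [0, 0, 0]]]'

```text
time_s: 36.35
ee_pos: [659.2, -37.9, 161.9]
ee_rot: [180.0, -0.0, -179.9]
force: [-0.2, 0.1, -1.4]
gripper_width: 43.5
gripper_force: 20.0
```

>>> send_rows --deltas '[[[0, -0.002, 0.06], [0, 0, 0]], [[0, 0, 0.06], [0, 0, 0]], [[0, 0, 0.06], [0, 0, 0]], [[0, 0, 0.04], [0, 0, 0]], [[0, 0, 0.02], [0, 0, 0]], [[0, 0, 0.01], [0, 0, 0]], [[0, 0, 0], [0, 0, 0]], [[0, 0, 0], [0, 0, 0]], [[0, 0, 0], [0, 0, 0]]]'

```text
time_s: 37.25
ee_pos: [660.7, -40.1, 38.3]
ee_rot: [-180.0, 0.1, -180.0]
force: [-0.3, -0.4, -1.1]
gripper_width: 43.5
gripper_force: 20.0
```

>>> send_rows --deltas '[[[0, 0, 0.003], [0, 0, 0]], [[0, 0, 0.002], [0, 0, 0]], [[0, 0, 0], [0, 0, 0]], [[0, 0, 0], [0, 0, 0]]]'

```text
time_s: 37.65
ee_pos: [660.1, -40.2, 35.0]
ee_rot: [180.0, 0.0, -180.0]
force: [-1.2, 0.4, 2.3]
gripper_width: 43.4
gripper_force: 20.0
```

Contact. Release, rise, and move aside for a final look.

>>> send_rows --deltas '[[[0, 0, 0], [0, 0, 0]], [[0, 0, 0], [0, 0, 0]], [[0, 0, 0], [0, 0, 0]], [[0, 0, 0], [0, 0, 0]], [[0, 0, 0], [0, 0, 0]], [[0, 0, 0], [0, 0, 0]]]' --grip 0

```text
time_s: 38.25
ee_pos: [659.8, -40.1, 34.4]
ee_rot: [180.0, -0.0, -180.0]
force: [-0.2, -0.7, -0.1]
gripper_width: 88.4
gripper_force: 0.0
```

>>> send_rows --deltas '[[[0, 0, -0.03], [0, 0, 0]], [[0, 0, -0.07], [0, 0, 0]], [[0, 0, -0.08], [0, 0, 0]], [[0, 0, -0.08], [0, 0, 0]], [[0, 0, -0.08], [0, 0, 0]], [[0, 0, -0.06], [0, 0, 0]], [[0.08, 0, 0], [0, 0, 0]], [[0.08, 0, 0], [0, 0, 0]], [[0.08, 0, 0], [0, 0, 0]], [[0.08, 0, 0], [0, 0, 0]]]'

```text
time_s: 39.25
ee_pos: [498.2, -40.1, 235.6]
ee_rot: [-180.0, 0.1, -180.0]
force: [0.2, -0.1, 0.0]
gripper_width: 91.6
gripper_force: 0.0
```

>>> send_rows --deltas '[[[0.08, 0, 0], [0, 0, 0]], [[0.08, 0, 0], [0, 0, 0]], [[0.08, 0, 0], [0, 0, 0]], [[0, 0, 0], [0, 0, 0]], [[0, 0, 0], [0, 0, 0]]]'

```text
time_s: 39.75
ee_pos: [379.9, -40.3, 235.8]
ee_rot: [-180.0, 0.2, 180.0]
force: [0.7, 0.7, 0.5]
gripper_width: 90.9
gripper_force: 0.0
```

```bash
python3 - <<'E'
from h import *
c=calibration("top"); im=grab_frame("top")
for k,P,t in [("amber",[585,-33,68],40),("green",[660,-40,68],40),("brass",[573,-193,109],35),("steel",[597,128,97],30),("blue",[432,76,65],40)]:
    p=proj(c,[P])[0]; a,q=blob(im,p,t,30); print(k,a,ray(c,q,P[2]).round(1))
a=cv2.resize(im[100:260,80:400],None,fx=2,fy=2); s=grab_frame("scene")[120:400,140:480]
h=max(a.shape[0],s.shape[0]); z=[cv2.copyMakeBorder(i,0,h-i.shape[0],0,0,0) for i in(a,s)]
o=np.hstack(z); cv2.imwrite("pics/end.png",cv2.resize(o,None,fx=.8,fy=.8)[:,:,::-1])
E
```

```text
amber 211 [585.3 -32.9]
green 217 [658.9 -40.1]
brass 94 [ 567.7 -192.1]
steel 1150 [586.5 119.3]
blue 2756 [439.8  73.7]
```

View pics/end.png

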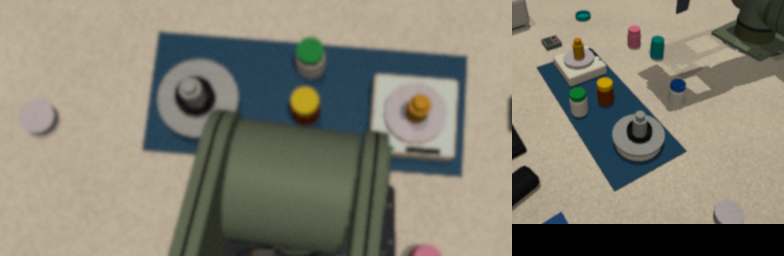

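The final picture shows steel in the cup (190,90), brass on the pan (420,107), and amber (305,102) with green behind it (311,53). All stand upright with the gripper clear, and the amber–green distance is 74 mm.

```bash
python3 -c "
from workcell import *
print(job_done())"
```

```text
the job is handed in; nothing more can be done
None
```

The job is done and handed in at about 40 s of the 115 s limit, though the verdict was not reported. The last pictures show the cup on the stage with the steel weight in it, the brass weight on the pan, and the green jar 74 mm behind the amber jar, all upright and released, with the blue-capped jar and tin never handled.

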